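# Centre the cake tin on its scale and tare it

## Robot

A 6-joint arm with a two-finger parallel gripper is mounted at the origin on the work surface. World frame = base frame: x ahead of the robot, y to its left, z up, the work surface at z = 0. Lengths are in mm, angles in rad, forces in N, time in s.
With the tool pointing down it reaches from about 350 to 875 mm from the base axis. Payload 4.2 kg.
Tool frame: the origin (TCP) lies between the finger pads; the fingertips stand 25 mm ahead of it and the grasp point (between the pads) lies 6 mm ahead of it (tips_ahead is the distance from the TCP to the fingertips, in mm); z points along the fingers, y is the line along which they close (so a half turn about z gives the same grasp; the last joint's range is limited). The gripper opens to 85 mm and grips with 20 to 120 N. Pads are 22 mm wide; open, the fingers measure 114 mm over their backs; the gripper's body (76 mm by 85 mm) begins 54 mm behind the grasp point. The pads swing forward as they close: fully open they stand 13 mm farther back than shut.
Start: joints at [-0.994, 0.385, 0.008, 0, -1.194, -0.259], TCP at [195.314, -593.677, 256.312] pointing down, gripper open.
Joint ranges: [-3.14, 3.14], [-1.21, 2.06], [-1.07, 1.41], [-3.16, 2.05], [-2.99, -0.16], [-3.1, 3.1]. Speed limits (rad/s): [2.79, 2.79, 3.14, 3.14, 3.14, 3.14].

## Interface

Orientations are given as a rotation vector (axis times angle).
In Python, from rig import read_state, capture, close_job, tips_ahead gives the robot as it stands.
- The arm moves only by the tool servo_tool, never from a script. Its argument "deltas" is a list of rows, each a list of 7 numbers: the turn, a rotation vector about the tool's x, y, z in degrees, then the shift along the tool's x, y, z in mm, then the closure in counts, from 0 (fully open) to 255 (shut). In form: [[rx, ry, rz, tx, ty, tz, gripper], ...]. A call has 1 to 5 rows; each row is the pose to reach, as a shift and turn from the pose commanded when the call began, along the tool's axes at that moment; what a row does not reach only later rows make up. A row lasts 1/12 s, in which the tool goes at most 41.7 mm and 7.16 degrees, less where a joint would pass 70% of its speed; a pose out of reach is approached as far as the arm can. A call with a gripper value outside its range is refused whole. The fingers move at their own pace and stop on an object; the grip force is fixed at half the most. Time passes only in rows, so rows that repeat a pose let the fingers close. It gives the time, the measured TCP pose, the force, the opening and the grip force at its end, in the units of the state.
- read_state(): the state, without advancing time (a new reading comes with each control period).
- capture(name): name is "side" or "top"; returns a dict with "pixels" (420x560x3 uint8, red, green, blue), "depth" (420x560 float32, mm along the optical axis (not along the pixel's ray), 0 where there is no reading), "camera_matrix" (3x3 intrinsics, pixels), "T" (4x4, takes a point from camera to world coordinates). Camera axes: x right, y up, looking along -z (the intrinsics and any distortion apply to the point x, -y, -z); pixel columns grow to the right and rows downward; lengths in mm; the calibration is good to about 2 mm. A picture is of the moment at which its call begins.
- close_job(): hands the job in; it is judged then, once.
The state is a dict: "time_s": time; "q": joint angles; "joint_vel": joint speeds; "joint_torque": joint torques, N m; "position": TCP position; "tcp_rot": TCP orientation; "force": force on the tool from outside, world axes, zero at the start; "wrist_torque": the same for the moment, N m; "finger_gap": finger opening in mm; "gripper_force": force on a finger pad.
Only numpy, scipy, OpenCV 4.12 (cv2) and the standard library are available. Lean on these libraries where they do the work, as an engineer would, in place of code of your own. Each camera call takes 0.05 s, during which the arm holds its last target. There are 200 camera calls.

## Task

An empty cake tin has been set down off-centre on one of the two kitchen scales. With the fingertips, push the tin gently from outside, keeping it flat on the platform, until it stands in the middle of that platform; take the hand off it, then press that scale's tare key (the one wide key in its row) all the way down and let it spring back. Do not pinch, lift or reach into the tin, press no other key, and leave the other scale and everything else alone.

Things in the scene. Friction and masses are not known exactly. Their poses are not given: they have to be found in the camera images.
- tin_scale: The scale with the cake tin on it: white, 260 mm deep (x), 210 wide (y), fixed; its identical twin stands beside it, left or right. Origin: centre of its underside; z up, key panel at the -x end (robot's side), row of keys along y. Steel platform 176 (x) by 210 mm (y), top 62 mm high, from x -45 to +131 mm. The panel slopes up to the platform at 0.23 rad, 30 mm high in front, 50 mm behind.
- tin_scale_mid (a point): The middle of that scale's platform, on its flat top (62 mm above the bench, 42 mm to +x of the scale's origin). Axes as the scale's.
- tin: Empty round aluminium cake tin on that platform, open on top: 150 mm across the rim, 146 mm the foot, 45 mm high, wall 3 mm, about 0.2 kg; slides under 1 to 2 N. Origin: centre of its underside. It starts 30 to 50 mm off the middle, towards the scale's +y side, overhanging that edge. A like tin on the bench is left alone.
- tin_tare_top (a point): Centre of the top face of that scale's tare key: rubber, 40 mm wide (along the scale's y) by 18 mm, at the right-hand (-y) end of the row seen from the robot; 146 mm to -x and 54 mm to -y of the platform's middle. It stands 6 mm proud of the panel, 42 mm above the bench; z is the panel's normal, leaning 0.23 rad to -x. The tin's rim is 65 mm higher and at least 50 mm away.
- tin_tare_key (a joint): Travel of that tare key: 0 up, 0.004 m fully down (still 2 mm proud of the panel). Sprung: 1.2 N starts it, 3.6 N takes it down; it springs back when let go.
- tin_hold_key (a joint): Travel of the small square key next to the tare key (18 mm, centre 54 mm to +y of the tare key's centre); same travel and spring. Leave alone.
- tin_unit_key (a joint): Travel of the next small square key (18 mm, centre 90 mm to +y of the tare key's); same travel and spring. Leave alone.
- tin_power_key (a joint): Travel of the small round key (19 mm, centre 126 mm to +y of the tare key's, the left-hand end of the row); same travel and spring. Leave alone.
- box_scale: The other scale, identical in every part, carrying the ingredient box. Origin and axes as for the first. Leave alone, keys included.
- ingredient_box: Clear box with a flat lid, 110 x 120 mm over the lid, 83 mm high, standing on the other scale's platform. Origin: centre of its underside. Leave alone.
- spare_tin: A cake tin like the first, standing on the bench at the robot's right. Origin: centre of its underside. Leave alone.
- shaker: Spice shaker, 47 mm across, 84 mm high, upright on the bench just beyond the gap between the scales. Origin: centre of its underside. Leave alone.
- scraper: Bench scraper lying on the bench at the robot's left: 115 x 150 mm, 24 mm high. Leave alone.
- rolling_pin: Wooden rolling pin lying on the bench at the robot's right: 450 mm long along its x, 54 mm thick. Leave alone.
- spatula: Spatula lying flat on the bench at the robot's left front, about 280 mm long. Leave alone.
- measure: Steel measuring cup with a flat handle, 68 mm across, 45 mm high, on the bench at the right. Leave alone.
Not all that is in view belongs to the job. What is shaped like the tin but pink or red is not meant.

How it is judged (in metres and radians):
On the way, in this order (a step that is already met when the one before it is completed fails the run):
1. the tin stands in the middle of its platform (within 16 mm), flat, at rest and no longer touched (horizontal distance between tin and tin_scale_mid below 0.016 m and z of tin in the frame of tin_scale between 0.058 and 0.066 m and angle between tin's own z axis and vertical below 0.06 rad and contact force between each of the fingers, the arm and tin below 0.2 N and linear speed of tin below 0.01 m/s), for 0.2 s.
2. then the tare key of that scale is pressed down, at least 3 of its 4 mm, with the tin still in the middle and untouched (value of joint tin_tare_key above 0.003 m and horizontal distance between tin and tin_scale_mid below 0.016 m and z of tin in the frame of tin_scale between 0.058 and 0.066 m and angle between tin's own z axis and vertical below 0.06 rad and contact force between each of the fingers, the arm and tin below 0.2 N), for 0.1 s.
At the end, for the whole second after the job is handed in: the tin rests flat on its platform within 16 mm of the middle, the tare key and the other keys of that scale are up again, and every other thing is within 12 mm of where it was (horizontal distance between tin and tin_scale_mid below 0.016 m and z of tin in the frame of tin_scale between 0.058 and 0.066 m and angle between tin's own z axis and vertical below 0.06 rad and linear speed of tin below 0.01 m/s and value of joint each of tin_tare_key, tin_power_key, tin_unit_key, tin_hold_key below 0.0008 m and distance of each of ingredient_box, spare_tin, shaker, scraper, rolling_pin, spatula, measure from where it was at the start of the episode below 0.012 m); the robot touches nothing.
It fails at once if the tin is lifted off the platform or tipped (z of tin in the frame of tin_scale above 0.07 m or z of tin in the frame of tin_scale below 0.055 m or angle between tin's own z axis and vertical above 0.12 rad).
It fails at once if the fingers straddle the tin's wall or reach into it, or it is shoved with more than 12 N ((horizontal distance between the grasp point and tin below 0.076 m and z of the grasp point in the frame of tin below 0.058 m) or contact force between any of the fingers, the arm and tin above 12 N).
It fails at once if another key of the tin's scale is pressed by more than 1.5 mm, or that scale is leaned on with more than 20 N (value of joint any of tin_power_key, tin_unit_key, tin_hold_key above 0.0015 m or contact force between any of the fingers, the arm and tin_scale above 20 N).
It fails at once if the other scale, its keys included, is touched with more than 1 N (contact force between any of the fingers, the arm and box_scale above 1 N).
It fails at once if another thing is moved by more than 15 mm (distance of any of ingredient_box, spare_tin, shaker, scraper, rolling_pin, spatula, measure from where it was at the start of the episode above 0.015 m).
It also fails if it takes over 48 s, if anything falls off the work surface, if the arm or the gripper's body presses on something with over 40 N, if the wrist force passes 120 N, or if a joint passes its speed limit or range.

## Working session

There is one attempt and no reset: what is moved stays moved. The work goes in short steps, Python scripts to look and compute and a tool call to move; the robot and the scene stay as the last step left them, time stands still between calls to the robot, and variables do not carry over. Pictures are saved under pics/ and viewed, at most 10 in all, crops included, and the job is handed in when it is done.

Besides the shell and the picture viewer there is one more tool, called in YAML: its name, and indented under it one key for each argument. servo_tool: Moves the arm, as the interface text tells. Its arguments: {"type":"object","properties":{"deltas":{"type":"array"}},"required":["deltas"]}

```bash
mkdir -p pics
cat > h.py <<'E'
import numpy as np, cv2
from rig import read_state, capture, close_job, tips_ahead
def pts(c):
    K=c["camera_matrix"];d=c["depth"];v,u=np.mgrid[:420,:560]
    x=(u-K[0,2])/K[0,0]*d;y=(v-K[1,2])/K[1,1]*d
    P=np.stack([x,-y,-d,np.ones_like(d)],-1)@c["T"].T
    return P[...,:3]
E
python3 - <<'E'
from h import *
for n in("top","side"):
    c=capture(n);cv2.imwrite(f"pics/{n}0.png",cv2.cvtColor(c["pixels"],cv2.COLOR_RGB2BGR));np.savez(f"{n}0.npz",**c)
    print(n,c["T"][:3].round(2),c["camera_matrix"],(c["depth"]==0).mean())
s=read_state();print(s,tips_ahead)
E
```

```text
top [[ 2.00000e-02  9.90000e-01 -1.40000e-01  2.73830e+02]
 [-1.00000e+00  2.00000e-02 -0.00000e+00 -4.51600e+01]
 [ 0.00000e+00  1.40000e-01  9.90000e-01  1.84963e+03]] [[480.0869267    0.         281.02365745]
 [  0.         480.0869267  212.83382538]
 [  0.           0.           1.        ]] 0.0038010204081632653
side [[-9.20000e-01  2.70000e-01 -2.90000e-01  7.21900e+01]
 [-3.90000e-01 -5.90000e-01  7.00000e-01  1.00386e+03]
 [ 2.00000e-02  7.60000e-01  6.50000e-01  1.05359e+03]] [[519.96626467   0.         271.59435669]
 [  0.         519.96626467 212.7339865 ]
 [  0.           0.           1.        ]] 0.004068877551020408
{'time_s': 0.1, 'q': array([-9.94369836e-01,  3.85491729e-01,  6.76197707e-03, -4.62167059e-04,
       -1.19401229e+00, -2.58609545e-01]), 'joint_vel': array([ 0.00181183, -0.00043194,  0.00315784,  0.00255382,  0.00140157,
       -0.00151941]), 'joint_torque': array([-3.39589233e-04, -3.93319881e+01,  1.88929063e+01,  4.19796020e+00,
       -2.61337242e-03,  2.24681014e-05]), 'position': array([ 195.18867947, -593.23568624,  255.31941225]), 'tcp_rot': array([ 4.96799969e-01, -3.10166003e+00, -3.06701115e-03]), 'force': array([-0.18428841, -0.29396783, -0.34566067]), 'wrist_torque': array([ 0.03663207, -0.00312581, -0.0071047 ]), 'gripper_force': 0.0, 'finger_gap': 85.40859080353792} 25.0
```

View pics/top0.png

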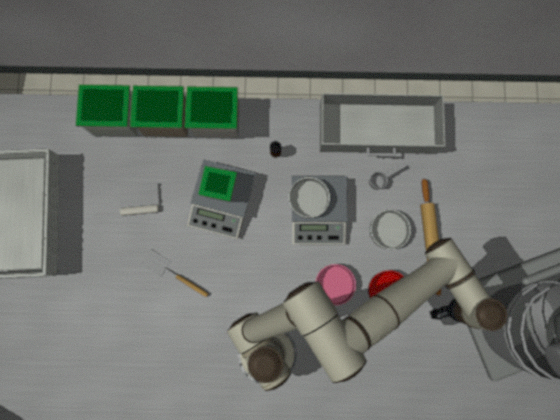

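View pics/side0.png

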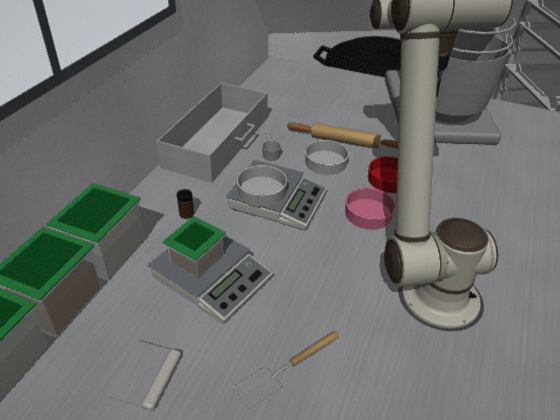

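The top view shows the tin scale at px (292–347, 176–245) with the tin at about (311, 197). The tare key is about (335, 238), and the box scale is to the left at (220, 200). In the side view the tin is at (262, 185) and the tare key is near (318, 187).

Run:
```python
from h import *
for n,(u0,u1,v0,v1) in (("top",(270,370,160,260)),("side",(215,340,145,240))):
    c=dict(np.load(f"{n}0.npz"));P=pts(c);z=P[...,2]
    im=cv2.cvtColor(c["pixels"],cv2.COLOR_RGB2BGR)[v0:v1,u0:u1]
    cv2.imwrite(f"pics/{n}c.png",cv2.resize(im,None,fx=6,fy=6,interpolation=cv2.INTER_CUBIC))
    R=np.zeros(z.shape,bool);R[v0:v1,u0:u1]=1
    bench=z[R&(z<15)];print(n,"bench",np.median(bench))
    pl=P[R&(z>57)&(z<68)];print("plat n",len(pl),np.median(pl[:,2]),pl.min(0),pl.max(0),cv2.minAreaRect(pl[:,:2].astype(np.float32)))
    bod=P[R&(z>15)&(z<69)];print("body",cv2.minAreaRect(bod[:,:2].astype(np.float32)))
    rim=P[R&(z>99)&(z<115)];
    k,l,st,ce=cv2.connectedComponentsWithStats((R&(z>97)&(z<115)).astype(np.uint8))
    for i in range(1,k):
        if st[i,4]>30:
            q=P[l==i];print("rim",st[i],np.median(q[:,2]),cv2.minEnclosingCircle(q[:,:2].astype(np.float32)))
# other scale
c=dict(np.load("top0.npz"));P=pts(c);z=P[...,2];R=np.zeros(z.shape,bool);R[150:245,180:265]=1
b=P[R&(z>20)&(z<69)];print("box scale",cv2.boxPoints(cv2.minAreaRect(b[:,:2].astype(np.float32))))
```

```text
top bench 0.6873382933725907
plat n 1689 63.187172127996746 [ 450.20093795 -292.86020926   57.00829155] [671.59711565 -76.92281071  67.9999649 ] ((560.751220703125, -184.84884643554688), (215.95672607421875, 221.23402404785156), 89.80524444580078)
body ((557.8173217773438, -161.52769470214844), (357.059814453125, 318.68804931640625), 77.58462524414062)
rim [289 177  41  40 143] 106.87894716923552 ((580.9804077148438, -147.1724853515625), 76.12397003173828)
side bench 1.2754560941174304
plat n 1281 63.97445900896878 [ 490.54530127 -338.34147986   57.0630811 ] [783.58988162  94.50812759  67.98318201] ((638.7163696289062, -121.42327880859375), (430.73858642578125, 293.97186279296875), 89.37550354003906)
body ((541.5565795898438, -214.73812866210938), (432.45245361328125, 536.7245483398438), 24.457366943359375)
rim [237 165  50  33 379] 104.80230036379021 ((576.5015258789062, -143.97044372558594), 80.87621307373047)
box scale [[422.011    117.50697 ]
 [677.8085    51.897873]
 [730.3434   256.7218  ]
 [474.5459   322.33093 ]]
```

View pics/topc.png

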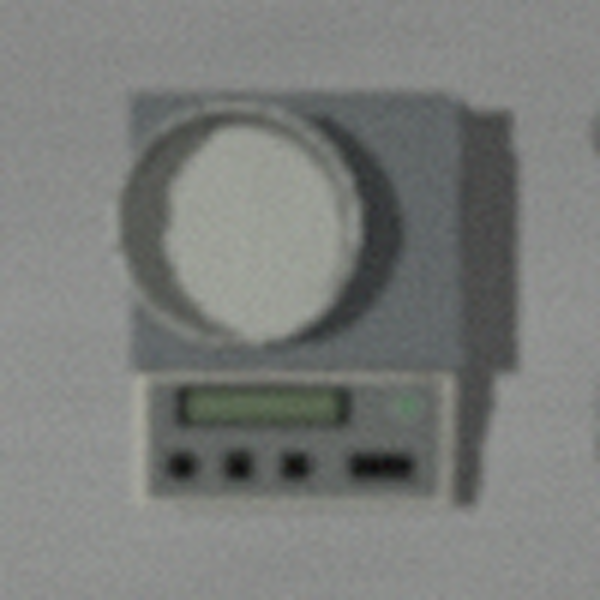

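View pics/sidec.png

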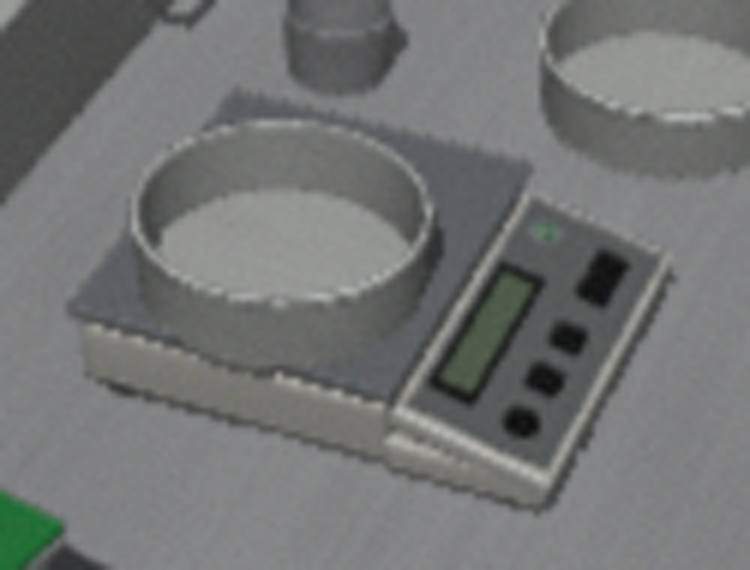

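The top crop shows the platform corners at crop px (131,93), (464,95), (131,370) and (463,371). The tare key is at (382,466), the power key at (182,465), and the rim centre near (241,223). The side crop agrees: the tare key is at (603,277) and the wall is clear of the panel.

```bash
cat >> h.py <<'E'
def ray(c,u,v,z):
    K=c["camera_matrix"];T=c["T"]
    d=T[:3,:3]@np.array([(u-K[0,2])/K[0,0],-(v-K[1,2])/K[1,1],-1]);o=T[:3,3]
    return (o+d*(z-o[2])/d[2])
E
python3 - <<'E'
from h import *
c=dict(np.load("top0.npz"));s=dict(np.load("side0.npz"))
r=lambda x,y,z:ray(c,270-.42+x/6,160-.42+y/6,z).round(1)
q=lambda x,y,z:ray(s,215-.42+x/6,145-.42+y/6,z).round(1)
C=[r(131,93,62),r(464,95,62),r(131,370,62),r(463,371,62)];print(C,np.mean(C,0))
print("tare",r(382,466,42),q(603,277,42),"power",r(182,465,42),q(522,422,42))
print("rim",r(241,223,107),q(284,212,107))
print("side corners",q(233,90,62),q(530,160,62),q(72,312,62),q(395,403,62))
# shaker, spare tin, cup, pink tin
P=pts(c)
for n,(u,v) in dict(shaker=(275,149),spare=(390,230),measure=(379,181),pink=(337,284)).items(): print(n,P[v,u].round())
E
```

```text
[array([669.5, -81.1,  62. ]), array([ 671.9, -292.1,   62. ]), array([492.8, -83.5,  62. ]), array([ 495.7, -291.1,   62. ])] [ 582.475 -186.95    62.   ]
tare [ 437.1 -242.7   42. ] [ 435.5 -237.9   42. ] power [ 435.6 -116.9   42. ] [ 433.4 -111.7   42. ]
rim [ 579.3 -148.8  107. ] [ 576.1 -141.8  107. ]
side corners [ 670.9 -286.7   62. ] [ 498.2 -293.2   62. ] [663.6 -75.9  62. ] [488.  -77.5  62. ]
shaker [763. -17.  89.]
spare [ 471. -464.   13.]
measure [ 665. -426.    2.]
pink [ 262. -260.   14.]
```

servo_tool:
  deltas:
    - [0,0,0,-32,24,0,130]
    - [0,0,0,-64,48,0,130]
    - [0,0,0,-96,72,0,130]
    - [0,0,0,-128,96,0,130]
    - [0,0,0,-160,120,0,130]

```text
time_s: 0.52
position: [310.2, -427.9, 255.9]
tcp_rot: [0.496, -3.102, -0.001]
force: [1.5, -0.8, 0.4]
finger_gap: 41.9
gripper_force: 0.0
```

servo_tool:
  deltas:
    - [0,0,0,-32,24,0,130]
    - [0,0,0,-64,48,0,130]
    - [0,0,0,-96,72,0,130]
    - [0,0,0,-128,96,0,130]
    - [0,0,0,-160,120,0,130]

```text
time_s: 0.93
position: [424.8, -263.8, 256.2]
tcp_rot: [0.497, -3.102, -0.001]
force: [0.4, -0.5, 0.4]
finger_gap: 41.4
gripper_force: 0.0
```

servo_tool:
  deltas:
    - [0,0,0,-32,24,0,130]
    - [0,0,0,-64,48,0,130]
    - [0,0,0,-96,72,0,130]
    - [0,0,0,-128,96,0,130]
    - [0,0,0,-160,120,0,130]

```text
time_s: 1.35
position: [539.2, -99.8, 256.1]
tcp_rot: [0.497, -3.101, -0.0]
force: [0.5, -1.1, 0.4]
finger_gap: 42.0
gripper_force: 0.0
```

servo_tool:
  deltas:
    - [0,0,-7,-30,22,0,130]
    - [0,0,-14,-52,42,0,130]
    - [0,0,-21,-52,42,0,130]
    - [0,0,-28,-52,42,0,130]
    - [0,0,-35,-52,42,0,130]

```text
time_s: 1.77
position: [575.0, -44.7, 255.4]
tcp_rot: [1.417, -2.802, -0.001]
force: [0.3, -0.3, 0.1]
finger_gap: 42.1
gripper_force: 0.0
```

servo_tool:
  deltas:
    - [0,0,-7,0,0,0,130]
    - [0,0,-14,0,0,0,130]
    - [0,0,-21,0,0,0,130]
    - [0,0,-28,0,0,0,130]
    - [0,0,-35,0,0,0,130]

```text
time_s: 2.18
position: [574.7, -45.5, 255.7]
tcp_rot: [2.193, -2.249, -0.001]
force: [0.2, 0.1, 0.2]
finger_gap: 41.7
gripper_force: 0.0
```

servo_tool:
  deltas:
    - [0,0,-7,0,0,0,130]
    - [0,0,-7,0,0,0,130]
    - [0,0,-7,0,0,0,130]

```text
time_s: 2.43
position: [574.8, -45.6, 255.9]
tcp_rot: [2.316, -2.122, -0.001]
force: [0.3, 0.0, 0.3]
finger_gap: 41.9
gripper_force: 0.0
```

```bash
cat >> h.py <<'E'
from scipy.spatial.transform import Rotation as Ro
def look():
    s=read_state();R=Ro.from_rotvec(s["tcp_rot"]).as_matrix()
    print("t",s["time_s"],"pos",s["position"].round(1),"x",R[:,0].round(3),"y",R[:,1].round(3),"z",R[:,2].round(3),"gap",round(s["finger_gap"],1),"F",s["force"].round(2),"q6",s["q"][5].round(2))
    return s,R
E
python3 - <<'E'
from h import *
s,R=look();p=s["position"];print(tips_ahead)
c=capture("side");P=pts(c)
# fingers seen from the side camera: points near the TCP column
m=(np.hypot(P[...,0]-p[0],P[...,1]-p[1])<75)&(P[...,2]>150)&(P[...,2]<p[2]+10)
q=P[m];print(len(q),np.percentile(q,[0,1,5],0).round(1),q.max(0).round(1))
im=cv2.cvtColor(c["pixels"],cv2.COLOR_RGB2BGR);cv2.imwrite("pics/s1.png",im)
E
```

```text
t 2.4333 pos [574.8 -45.6 255.9] x [ 0.088 -0.996 -0.   ] y [-0.996 -0.088  0.001] z [-0.001 -0.    -1.   ] gap 41.9 F [0.27 0.04 0.31] q6 -0.11
25.0
116 [[538.5 -60.6 232.7]
 [539.1 -57.3 233.7]
 [540.3 -54.7 237.6]] [606.8 -28.4 265.3]
```

View pics/s1.png

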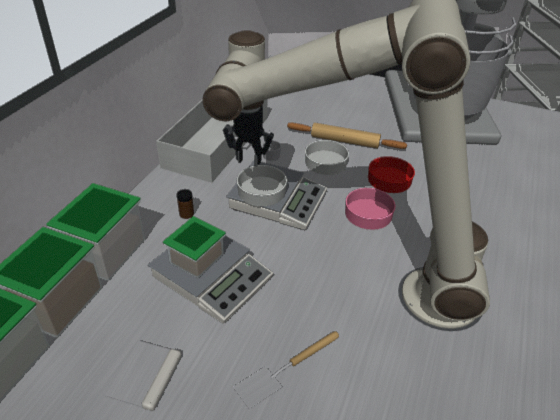

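The fingertips hang at z ≈ 232 (px about (255,155)), which confirms 25 mm ahead of the TCP. The hand is just outside the tin's +y side and clear of the shaker and box.

servo_tool:
  deltas:
    - [0,0,0,-10,6,0,172]
    - [0,0,0,-10,6,30,172]
    - [0,0,0,-10,6,60,172]
    - [0,0,0,-10,6,90,172]
    - [0,0,0,-10,6,110,172]

```text
time_s: 2.9
position: [566.3, -35.7, 143.7]
tcp_rot: [2.316, -2.119, -0.004]
force: [-0.7, 0.1, 0.7]
finger_gap: 28.0
gripper_force: 0.0
```

servo_tool:
  deltas:
    - [0,0,0,0,0,20,172]
    - [0,0,0,0,0,40,172]
    - [0,0,0,0,0,45,172]
    - [0,0,0,0,0,45,172]
    - [0,0,0,0,0,45,172]

```text
time_s: 3.32
position: [568.6, -35.9, 102.0]
tcp_rot: [-2.32, 2.118, -0.001]
force: [-0.6, -0.2, 0.3]
finger_gap: 27.5
gripper_force: 0.0
```

```bash
cat >> h.py <<'E'
def tin(n):
    c=capture(n);P=pts(c);z=P[...,2]
    m=(np.hypot(P[...,0]-580,P[...,1]+165)<110)&(z>98)&(z<114)
    im=cv2.cvtColor(c["pixels"],cv2.COLOR_RGB2BGR);h=cv2.cvtColor(im,cv2.COLOR_BGR2HSV)
    m&=h[...,2]>75   # not the black fingers
    q=P[m][:,:2]
    from scipy.optimize import least_squares
    f=least_squares(lambda a:np.hypot(*(q-a).T)-74,q.mean(0),loss="soft_l1",f_scale=2).x
    print(n,"tin",f.round(1),len(q),"resid",np.median(abs(np.hypot(*(q-f).T)-74)).round(1),"z",np.median(z[m]).round(1))
    return im
E
python3 - <<'E'
from h import *
look()
a=tin("top");b=tin("side")
a=cv2.resize(a[150:270,250:390],None,fx=4,fy=4);b=cv2.resize(b[110:230,190:320],None,fx=4,fy=4)
b=b[:480]
cv2.imwrite("pics/ab.png",cv2.resize(np.hstack([a,b]),None,fx=.7,fy=.7))
E
```

```text
t 3.3167 pos [568.6 -35.9 102. ] x [ 0.091 -0.996  0.   ] y [-0.996 -0.091 -0.001] z [ 0.001 -0.    -1.   ] gap 27.5 F [-0.61 -0.22  0.35] q6 -0.13
top tin [ 579.8 -146.3] 115 resid 1.4 z 106.9
side tin [ 578.8 -142.6] 111 resid 1.4 z 106.3
```

View pics/ab.png

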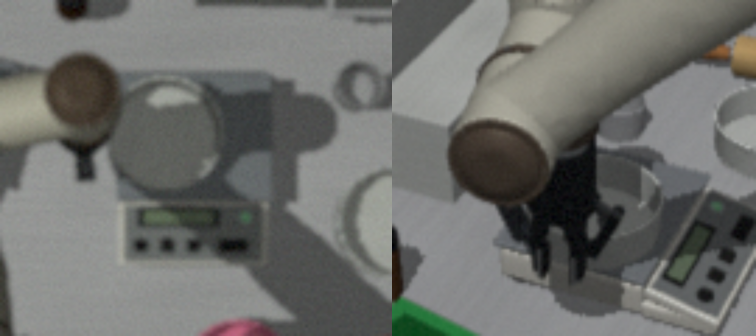

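The pictures show the fingers outside the tin's +y wall with a gap (top: fingers at crop (85,160), wall at (110,135)). The tin is still where it was, so I'll start pushing.

servo_tool:
  deltas:
    - [0,0,0,6,0,0,172]
    - [0,0,0,10,0,0,172]
    - [0,0,0,13,0,0,172]
    - [0,0,0,15,0,0,172]
    - [0,0,0,17,0,0,172]

```text
time_s: 3.83
position: [569.8, -53.6, 101.5]
tcp_rot: [-2.319, 2.119, -0.0]
force: [-0.8, -0.3, -0.1]
finger_gap: 28.0
gripper_force: 0.0
```

servo_tool:
  deltas:
    - [0,0,0,2,0,0,172]
    - [0,0,0,4,0,0,172]
    - [0,0,0,6,0,0,172]
    - [0,0,0,8,0,0,172]
    - [0,0,0,10,0,0,172]

```text
time_s: 4.25
position: [570.7, -63.1, 101.2]
tcp_rot: [-2.32, 2.118, 0.0]
force: [-0.7, 1.8, 0.4]
finger_gap: 27.8
gripper_force: 0.6
```

servo_tool:
  deltas:
    - [0,0,0,2,0,0,172]
    - [0,0,0,4,0,0,172]
    - [0,0,0,6,0,0,172]
    - [0,0,0,8,0,0,172]
    - [0,0,0,10,0,0,172]

```text
time_s: 4.67
position: [571.5, -73.2, 101.3]
tcp_rot: [2.32, -2.118, -0.0]
force: [-0.4, 1.0, -0.7]
finger_gap: 27.6
gripper_force: 0.6
```

Run:
```python
from h import *
look();tin("top");tin("side")
```

```text
t 4.6667 pos [571.5 -73.2 101.3] x [ 0.091 -0.996 -0.   ] y [-0.996 -0.091  0.   ] z [-0.  0. -1.] gap 27.6 F [-0.41  0.98 -0.72] q6 -0.06
top tin [ 580.8 -157. ] 90 resid 1.4 z 107.1
side tin [ 580.  -154.8] 99 resid 1.7 z 106.7
```

servo_tool:
  deltas:
    - [0,0,0,2,0,0,172]
    - [0,0,0,4,0,0,172]
    - [0,0,0,6,0,0,172]
    - [0,0,0,8,0,0,172]
    - [0,0,0,10,0,0,172]

```text
time_s: 5.18
position: [572.4, -83.2, 101.3]
tcp_rot: [2.32, -2.118, -0.0]
force: [-1.1, 1.5, -0.3]
finger_gap: 27.6
gripper_force: 0.6
```

servo_tool:
  deltas:
    - [0,0,0,2,0,0,172]
    - [0,0,0,4,0,0,172]
    - [0,0,0,6,0,0,172]
    - [0,0,0,8,0,0,172]
    - [0,0,0,10,0,0,172]

```text
time_s: 5.6
position: [573.3, -93.1, 101.3]
tcp_rot: [2.32, -2.118, -0.0]
force: [-0.4, 1.4, -0.3]
finger_gap: 27.7
gripper_force: 0.5
```

servo_tool:
  deltas:
    - [0,0,0,2,0,0,172]
    - [0,0,0,4,0,0,172]
    - [0,0,0,6,0,0,172]
    - [0,0,0,8,0,0,172]
    - [0,0,0,9,0,0,172]

```text
time_s: 6.02
position: [574.2, -102.2, 101.3]
tcp_rot: [2.32, -2.118, -0.0]
force: [-0.5, 1.5, -0.2]
finger_gap: 27.9
gripper_force: 0.5
```

servo_tool:
  deltas:
    - [0,0,0,-5,0,0,172]
    - [0,0,0,-15,0,0,172]
    - [0,0,0,-25,0,0,172]
    - [0,0,0,-35,0,0,172]
    - [0,0,0,-40,0,0,172]

```text
time_s: 6.43
position: [570.4, -60.3, 101.5]
tcp_rot: [-2.322, 2.116, -0.0]
force: [0.1, 1.1, 1.6]
finger_gap: 28.1
gripper_force: 0.0
```

Run:
```python
from h import *
look();a=tin("top");b=tin("side")
a=cv2.resize(a[150:270,250:390],None,fx=4,fy=4);b=cv2.resize(b[110:230,190:320],None,fx=4,fy=4)
cv2.imwrite("pics/ab2.png",cv2.resize(np.hstack([a,b]),None,fx=.7,fy=.7))
```

```text
t 6.4333 pos [570.4 -60.3 101.5] x [ 0.092 -0.996 -0.   ] y [-0.996 -0.092 -0.   ] z [ 0.  0. -1.] gap 28.1 F [0.06 1.06 1.59] q6 -0.08
top tin [ 583.4 -186.9] 139 resid 1.3 z 107.2
side tin [ 582.8 -182.6] 106 resid 1.4 z 106.8
```

View pics/ab2.png

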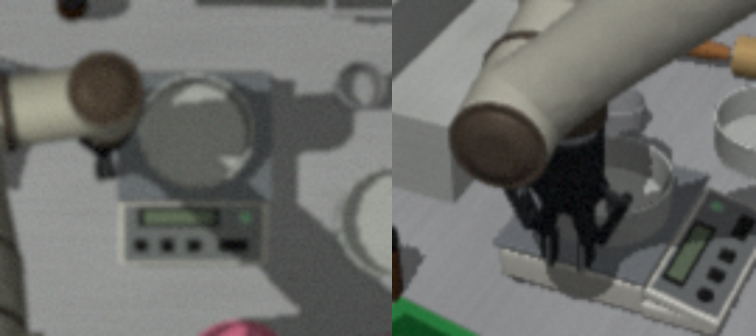

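The tin now stands centred at about (583, −185) and the hand is clear. Next I rise, shut the fingers and go to the tare key.

servo_tool:
  deltas:
    - [0,0,0,0,0,-20,172]
    - [0,0,0,0,0,-50,255]
    - [0,0,0,0,0,-80,255]
    - [0,0,0,0,0,-110,255]
    - [0,0,0,0,0,-130,255]

```text
time_s: 6.95
position: [571.4, -62.1, 234.7]
tcp_rot: [-2.319, 2.116, -0.005]
force: [0.5, -0.4, 0.1]
finger_gap: 0.2
gripper_force: 0.0
```

servo_tool:
  deltas:
    - [0,0,0,20,20,0,255]
    - [0,0,0,45,45,0,255]
    - [0,0,0,70,70,0,255]
    - [0,0,0,95,95,0,255]
    - [0,0,0,120,120,0,255]

```text
time_s: 7.37
position: [460.6, -193.4, 231.5]
tcp_rot: [-2.321, 2.117, -0.001]
force: [1.0, 0.1, -0.2]
finger_gap: 0.3
gripper_force: 0.0
```

servo_tool:
  deltas:
    - [0,0,0,25,25,0,255]
    - [0,0,0,40,40,0,255]
    - [0,0,0,46,46,0,255]
    - [6.6,0,0,46,46,0,255]
    - [13.2,0,0,46,46,0,255]

```text
time_s: 7.78
position: [421.3, -242.8, 231.4]
tcp_rot: [-2.185, 1.995, -0.237]
force: [-0.6, 0.9, 0.2]
finger_gap: 0.2
gripper_force: 0.0
```

servo_tool:
  deltas:
    - [0,0,0,0,0,0,255]
    - [0,0,0,0,0,0,255]

```text
time_s: 7.95
position: [419.8, -242.5, 231.9]
tcp_rot: [-2.188, 1.998, -0.231]
force: [0.3, 0.5, 0.3]
finger_gap: -0.1
gripper_force: 0.0
```

```bash
cat >> h.py <<'E'
def go(t):
    s,R=look();print("tool shift",(R.T@(np.array(t)-s["position"])).round(1))
E
python3 - <<'E'
from h import *
go((421.5,-240.7,105.3)); tin("top")
E
```

```text
t 7.95 pos [ 419.8 -242.5  231.9] x [ 0.09  -0.996  0.   ] y [-0.97  -0.088 -0.228] z [ 0.227  0.02  -0.974] gap -0.1 F [0.26 0.5  0.31] q6 0.38
tool shift [ -1.7  27.1 123.7]
top tin [ 583.3 -186.7] 166 resid 1.3 z 106.7
```

servo_tool:
  deltas:
    - [0,0,0,-2,20,20,255]
    - [0,0,0,-2,27,50,255]
    - [0,0,0,-2,27,80,255]
    - [0,0,0,-2,27,105,255]
    - [0,0,0,-2,27,124,255]

```text
time_s: 8.42
position: [423.0, -239.7, 102.2]
tcp_rot: [-2.191, 1.997, -0.227]
force: [-0.3, -0.1, 0.4]
finger_gap: 0.3
gripper_force: 0.0
```

servo_tool:
  deltas:
    - [0,0,0,0,0,8,255]
    - [0,0,0,0,0,16,255]
    - [0,0,0,0,0,24,255]
    - [0,0,0,0,0,24,255]

```text
time_s: 8.75
position: [428.0, -239.5, 80.2]
tcp_rot: [-2.189, 1.998, -0.229]
force: [0.0, 0.3, 0.1]
finger_gap: -0.1
gripper_force: 0.0
```

Run:
```python
from h import *
go((430.6,-240.7,66.4))
a=capture("side")["pixels"][...,::-1];cv2.imwrite("pics/key.png",cv2.resize(a[130:240,240:370],None,fx=5,fy=5,interpolation=cv2.INTER_CUBIC))
```

```text
t 8.75 pos [ 428.  -239.5   80.2] x [ 0.091 -0.996 -0.001] y [-0.97  -0.089 -0.227] z [ 0.226  0.021 -0.974] gap -0.1 F [0.01 0.26 0.06] q6 0.46
tool shift [ 1.4  0.7 14. ]
```

View pics/key.png

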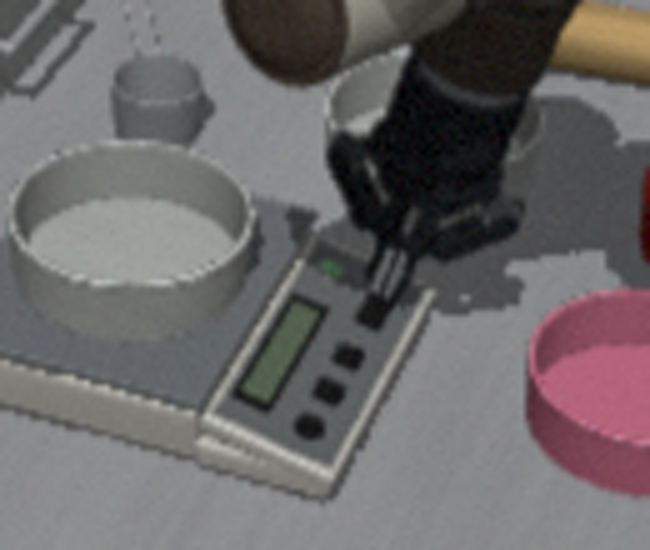

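The fingertips (crop about (390,290)) hang just over the tare key at (375,308). I'll press slowly, watching the force.

servo_tool:
  deltas:
    - [0,0,0,1,1,4,255]
    - [0,0,0,1,1,8,255]
    - [0,0,0,1,1,11,255]
    - [0,0,0,1,1,13,255]
    - [0,0,0,1,1,14,255]

```text
time_s: 9.22
position: [429.9, -240.6, 67.1]
tcp_rot: [-2.188, 1.998, -0.231]
force: [-0.4, -0.1, 0.7]
finger_gap: -0.1
gripper_force: 0.0
```

servo_tool:
  deltas:
    - [0,0,0,0,0,1,255]
    - [0,0,0,0,0,2,255]
    - [0,0,0,0,0,2,255]

```text
time_s: 9.47
position: [430.4, -240.6, 65.3]
tcp_rot: [-2.188, 1.997, -0.231]
force: [-0.4, -0.4, 1.1]
finger_gap: -0.1
gripper_force: 0.7
```

Contact begins about here.

servo_tool:
  deltas:
    - [0,0,0,0,0,1,255]
    - [0,0,0,0,0,2,255]
    - [0,0,0,0,0,2,255]

```text
time_s: 9.72
position: [430.8, -240.5, 63.4]
tcp_rot: [-2.188, 1.997, -0.231]
force: [-0.8, -0.5, 2.5]
finger_gap: 0.1
gripper_force: 1.3
```

servo_tool:
  deltas:
    - [0,0,0,0,0,0.5,255]
    - [0,0,0,0,0,1,255]
    - [0,0,0,0,0,1,255]

```text
time_s: 9.97
position: [431.1, -240.5, 62.4]
tcp_rot: [-2.188, 1.997, -0.231]
force: [-1.2, -0.7, 2.6]
finger_gap: 0.0
gripper_force: 1.6
```

servo_tool:
  deltas:
    - [0,0,0,0,0,0.5,255]
    - [0,0,0,0,0,1,255]
    - [0,0,0,0,0,1,255]

```text
time_s: 10.22
position: [431.2, -240.5, 61.8]
tcp_rot: [-2.188, 1.997, -0.231]
force: [-3.7, -0.2, 7.0]
finger_gap: 0.1
gripper_force: 3.9
```

servo_tool:
  deltas:
    - [0,0,0,0,0,0.5,255]
    - [0,0,0,0,0,0.5,255]
    - [0,0,0,0,0,0.5,255]

```text
time_s: 10.47
position: [431.3, -240.5, 61.7]
tcp_rot: [-2.188, 1.997, -0.232]
force: [-5.0, 1.6, 10.6]
finger_gap: 0.1
gripper_force: 5.9
```

The force has climbed past 3.6 N, so the key is bottomed. Backing off along the normal.

servo_tool:
  deltas:
    - [0,0,0,0,0,-3,255]
    - [0,0,0,0,0,-8,255]
    - [0,0,0,0,0,-25,255]
    - [0,0,0,0,0,-55,255]
    - [0,0,0,0,0,-90,255]

```text
time_s: 10.88
position: [409.5, -241.8, 147.6]
tcp_rot: [-2.19, 2.0, -0.224]
force: [0.9, 0.1, 0.2]
finger_gap: -0.2
gripper_force: 0.0
```

servo_tool:
  deltas:
    - [0,0,0,0,0,-30,255]
    - [0,0,0,0,0,-40,255]
    - [0,0,0,0,0,-40,255]
    - [0,0,0,0,0,-40,255]
    - [0,0,0,0,0,-40,255]

```text
time_s: 11.3
position: [401.2, -242.7, 186.2]
tcp_rot: [-2.188, 1.999, -0.228]
force: [-1.3, -0.2, 1.0]
finger_gap: -0.1
gripper_force: 0.0
```

Run:
```python
from h import *
look();tin("top");b=tin("side")
cv2.imwrite("pics/end.png",cv2.resize(b[130:240,215:345],None,fx=5,fy=5,interpolation=cv2.INTER_CUBIC))
```

```text
t 11.3 pos [ 401.2 -242.7  186.2] x [ 0.091 -0.996 -0.001] y [-0.97  -0.088 -0.226] z [ 0.225  0.022 -0.974] gap -0.1 F [-1.28 -0.18  0.95] q6 0.42
top tin [ 583.4 -186.6] 167 resid 1.1 z 106.7
side tin [ 581.9 -182.9] 350 resid 1.7 z 104.8
```

View pics/end.png

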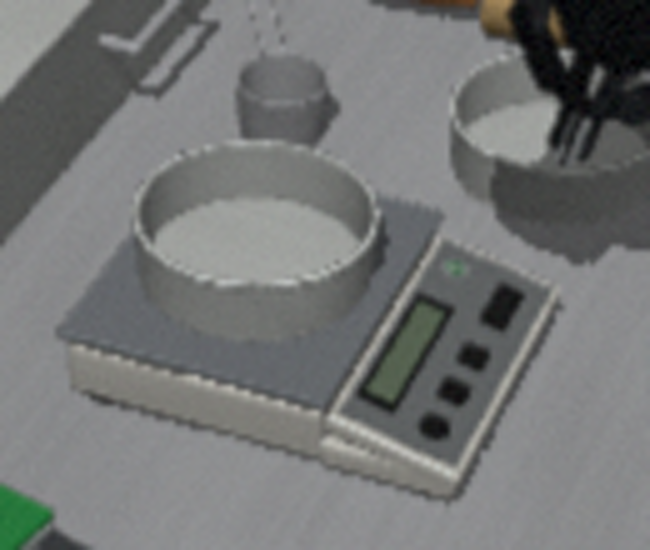

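The tin is centred at crop (258,240), the keys are up at (502,306) and along the row, and the hand is clear of everything.

```bash
python3 -c "
from rig import close_job
print(close_job())"
```

```text
the job is handed in; nothing more can be done
None
```

I pushed the tin to within about 2 mm of the platform's middle by camera, pressed the tare key down to its stop and let it spring back, then handed the job in at about 11 s; the hand-in gave no verdict.

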